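Slide the die home in the ring sizing press

TASK

Take the brass die with the wide flange out of the tray, lay it flat on the bed at the open mouth of the ring sizing press, and slide it gently along the channel, under the lips, until it drops into the pocket in the bed and lies flat there; never ram it against the press. Then, with the die seated, bring the long lever all the way down over it and let go. Leave the small die, the punch and the copper ring blank where they are.

Things in the scene. Friction and masses are not known exactly. Their poses are not given: they have to be found in the camera images.
- press: Cream ring sizing press, fixed; body 360 x 110 mm, foot 370 x 130 mm, 40 mm high. Origin: on the counter below the channel. x runs along the channel from the open mouth (-x end) to the lever's hinge (+x end), y across, z up. The flat steel bed, 44 mm above the counter, is open from x = -145 to -80 mm (the mouth, 110 mm wide), then flared walls lead into the channel.
- mouth (a point): Point on the steel bed surface in the middle of the open mouth (press x = -105 mm, z = 44 mm), where the die can be laid down; axes as the press. The bed plate's end lies at press x = -185 to -145 mm.
- channel (a point): Point on the bed level on the channel's middle line, press x = +20 mm, z = 44 mm; axes as the press. The channel is 64 mm wide, x = -55 to +80 mm of the press. Lips overhang both sides: underside 58.5 mm, top 61.5 mm above the counter, with an open slot 50 mm wide between them, so the die can only be slid in from the mouth.
- pocket_zone (a point): Same point as the channel point. The bed has one pocket: 4 mm deep (floor 40 mm above the counter), 63 mm long, as wide as the channel. It is in an adjustable bed plate, clamped differently each time: the pocket's centre is anywhere within 20 mm before or beyond this point along the channel, and is not measured. The pocket's far edge stops the die dead.
- die: The wide brass die: round flange 60 mm in diameter and 9 mm thick, with an upright round boss 22 mm in diameter in its middle, 48 mm high in all, about 0.35 kg; about 1 N slides it on the oiled bed. Origin: centre of the underside; z up along the boss. It tips into the pocket nose first; pushed on, its tail drops too. Seated, its origin is 40 mm above the counter (44 on the bed) and the boss clears the lowered lever by 2 mm; unseated it blocks the lever.
- spare_die: The small brass die (not to be used): flange 40 mm in diameter, boss 28 mm in diameter, 25 mm high in all. Origin: centre of the underside.
- tray: Fixed dark wooden tray, 190 x 100 x 16 mm, walls 5 mm, floor 5 mm thick, with one divider across the middle; one die stands in each half, 46 mm either side of the middle along the tray's x, within a few mm. Origin: centre of the underside.
- punch: Square steel punch lying on the counter, 95 mm long, 12 mm thick. Origin: underside, at the middle of the square shank.
- ring_blank: Copper ring blank lying on the counter, 24 mm outside, 7 mm high. Origin: centre of the underside.
- lever (a joint): Angle of the long steel lever about its hinge, rad: 0 = fully down, lying level above the channel against its stop; about 1.5 to 1.7 = standing up as found. A stiff hinge (0.9 N m of friction) keeps it wherever it is left.
- lever_hinge (a point): The lever's hinge axis in the middle of the lever, 100 mm above the counter at press x = +170 mm; the hinge axis is the press's y. It sits between two cheeks 125 mm high; behind them is a housing 88 mm high that ends at press x = +243 mm.
- lever_knob (a point): Centre of the black knob at the lever's free end, 220 mm from the hinge: a barrel 28 mm in diameter, 30 mm long across the lever (along the press's y), flat end faces. The lever bar is 14 mm wide and 20 mm deep. As the lever comes down the knob moves in an arc towards the mouth (press -x) and down, to 100 mm above the counter.
Not all that is in view belongs to the job. Leave any brown look-alike of the die alone.

How it is judged:
On the way:
1. the die has dropped flat into the pocket while the lever is still up (z of die in the frame of press between 0.038 and 0.0415 m and x of die in the frame of press between -0.006 and 0.046 m and y of die in the frame of press between -0.006 and 0.006 m and angle between die's own z axis and vertical below 0.04 rad and value of joint lever above 0.8 rad), for 0.2 s.
At the end, for the whole second after the job is handed in: The wide die lies flat in the pocket (origin 38 to 41.5 mm above the counter in the press's frame, press x from -6 to 46 mm, within 6 mm of the channel's middle line, tilted less than 0.04 rad, at rest) and the lever is down (below 0.05 rad) (z of die in the frame of press between 0.038 and 0.0415 m and x of die in the frame of press between -0.006 and 0.046 m and y of die in the frame of press between -0.006 and 0.006 m and angle between die's own z axis and vertical below 0.04 rad and value of joint lever below 0.05 rad and linear speed of die below 0.02 m/s); the robot touches nothing.
It fails at once if in the channel (die beyond press x = -60 mm) the die is rammed or pressed against the press with more than 30 N (contact force between die and press above 30 N and x of die in the frame of press above -0.06 m).
It fails at once if the small die, the punch or the ring blank is moved by more than 30 mm (distance of any of spare_die, punch, ring_blank from where it was at the start of the episode above 0.03 m).
It also fails if it takes over 64 s, if anything falls off the work surface, if the arm or the gripper's body presses on something with over 40 N, if the wrist force passes 120 N, or if a joint passes its speed limit or range.

ROBOT

A 6-joint arm with a two-finger parallel gripper is mounted at the origin on the work surface. World frame = base frame: x ahead of the robot, y to its left, z up, the work surface at z = 0. Lengths are in m, angles in rad, forces in N, time in s.
With the tool pointing down it reaches from about 0.35 to 0.975 m from the base axis. Payload 4.9 kg.
Tool frame: the origin (TCP) lies on the centre line of the jaws, within the pads' length; the fingertips stand 14 mm ahead of it and the grasp point (between the pads) lies 5 mm behind it; z points along the fingers, y is the line along which they close (so a half turn about z gives the same grasp; the last joint's range is limited). The gripper opens to 85 mm and grips with 20 to 120 N. Pads are 22 mm wide; open, the fingers measure 114 mm over their backs; the gripper's body (76 mm by 85 mm) begins 54 mm behind the grasp point. The pads swing forward as they close: fully open they stand 13 mm farther back than shut.
Start: joints at [1.169, 0.053, 1.613, -0, 1.476, -0.119], TCP at [0.174, 0.6, 0.245] pointing down, gripper open.
Joint ranges: [-3.01, 3.01], [-1.01, 2.22], [0.06, 2.58], [-1.02, 4.17], [0.09, 2.62], [-3.14, 3.14]. Speed limits (rad/s): [2.57, 2.57, 3.14, 3.14, 3.14, 3.14].

INTERFACE

Orientations are given as a unit quaternion [w, x, y, z].
In Python, from plant import * gives the robot as it stands.
- The arm moves only by the tool send_rows, never from a script. Its argument "steps" is a list of rows, each an object with "translation": the shift along the tool's x, y, z in cm, a list of three; "delta_rot": the turn, a rotation vector about the tool's x, y, z in rad, a list of three; "jaw": the finger opening in cm, from 0 to 8.54. In form: [{"translation": [dx, dy, dz], "delta_rot": [rx, ry, rz], "jaw": jaw}, ...]. A call has exactly 8 rows; each row is the pose to reach, as a shift and turn from the pose commanded when the call began, along the tool's axes at that moment; what a row does not reach only later rows make up. A row lasts 1/10 s, in which the tool goes at most 50 mm and 8.59 degrees, less where a joint would pass 70% of its speed; a pose out of reach is approached as far as the arm can. A call with a gripper value outside its range is refused whole. The fingers move at their own pace and stop on an object; the grip force is fixed at half the most. Time passes only in rows, so rows that repeat a pose let the fingers close, or fill a call up. It gives the time, the measured TCP pose, the force, the opening and the grip force at its end, in the units of the state.
- state(): the state, without advancing time (a new reading comes with each control period).
- grab_frame(name): name is "scene" or "side" or "wrist"; returns a dict with "pixels" (480x640x3 uint8, blue, green, red), "range_z" (480x640 float32, m along the optical axis (not along the pixel's ray), 0 where there is no reading), "fx", "fy", "cx", "cy" (pixels), "rvec" (rotation vector, rad) and "tvec" (3), from world to camera coordinates, as OpenCV has them. Camera axes: x right, y down, z forward; pixel columns grow to the right and rows downward; lengths in m; the calibration is good to about 2 mm. A picture is of the moment at which its call begins.
- job_done(): hands the job in; it is judged then, once.
The state is a dict: "time": time; "joint_pos": joint angles; "joint_vel": joint speeds; "joint_efforts": joint torques, N m; "tool_pos": TCP position; "tool_rot": TCP orientation; "contact_force": force on the tool from outside, world axes, zero at the start; "ft_torque": the same for the moment, N m; "gripper_width": opening from 0.0 (shut) to 1.0 (fully open); "grasp_force": force on a finger pad.
Only numpy, scipy, OpenCV 4.12 (cv2) and the standard library are available. Lean on these libraries where they do the work, as an engineer would, in place of code of your own. Each camera call takes 0.05 s, during which the arm holds its last target. There are 200 camera calls.

## Working session

There is one attempt and no reset: what is moved stays moved. The work goes in short steps, Python scripts to look and compute and a tool call to move; the robot and the scene stay as the last step left them, time stands still between calls to the robot, and variables do not carry over. Pictures are saved under pics/ and viewed, at most 10 in all, crops included, and the job is handed in when it is done.

Besides the shell and the picture viewer there is one more tool, called by a JSON object that holds its "method" and its "body", one argument or row to a line. send_rows: Moves the arm, as the interface text tells. Its arguments: {"type":"object","properties":{"steps":{"type":"array","items":{"type":"object","properties":{"translation":{"type":"array","items":{"type":"number"}},"delta_rot":{"type":"array","items":{"type":"number"}},"jaw":{"type":"number"}}}}},"required":["steps"]}

```bash
mkdir -p pics
cat > h.py <<'E'
from plant import *
import numpy as np, cv2
from scipy.spatial.transform import Rotation as Ro
def cam(n):
    f=grab_frame(n); f['R']=cv2.Rodrigues(np.array(f['rvec'],float))[0]; f['t']=np.array(f['tvec'],float).ravel(); return f
def pts(f):
    v,u=np.mgrid[0:480,0:640]; z=f['range_z']
    c=np.dstack([(u-f['cx'])/f['fx']*z,(v-f['cy'])/f['fy']*z,z])
    return (c-f['t'])@f['R']
def ray(f,u,v,h):
    d=f['R'].T@np.array([(u-f['cx'])/f['fx'],(v-f['cy'])/f['fy'],1]); o=-f['R'].T@f['t']
    return o+d*(h-o[2])/d[2]
def proj(f,p):
    c=f['R']@np.array(p)+f['t']; return c[0]/c[2]*f['fx']+f['cx'],c[1]/c[2]*f['fy']+f['cy']
def tool():
    s=state(); q=s['tool_rot']; return np.array(s['tool_pos']),Ro.from_quat([q[1],q[2],q[3],q[0]]).as_matrix()
E
python3 - <<'E'
from h import *
a=cam('scene');b=cam('side')
cv2.imwrite('pics/a.png',a['pixels']);cv2.imwrite('pics/b.png',b['pixels'])
for f in(a,b):print(-f['R'].T@f['t'],f['fx'])
p,R=tool();print(state()['time'],p,R)
E
```

```text
[ 1.09179232 -0.29473053  0.6677195 ] 516.4739388502107
[ 0.50655661 -0.57400049  0.61667155] 433.14510446920457
0.1 [0.17420146 0.59968084 0.24416849] [[-9.60269649e-01  2.79072843e-01 -7.41293995e-04]
 [ 2.79073725e-01  9.60268184e-01 -1.69450820e-03]
 [ 2.38949817e-04 -1.83406047e-03 -9.99998290e-01]]
```

View pics/a.png

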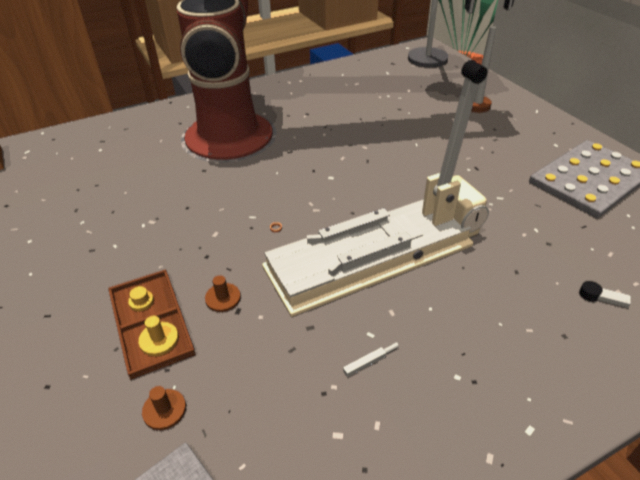

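View pics/b.png

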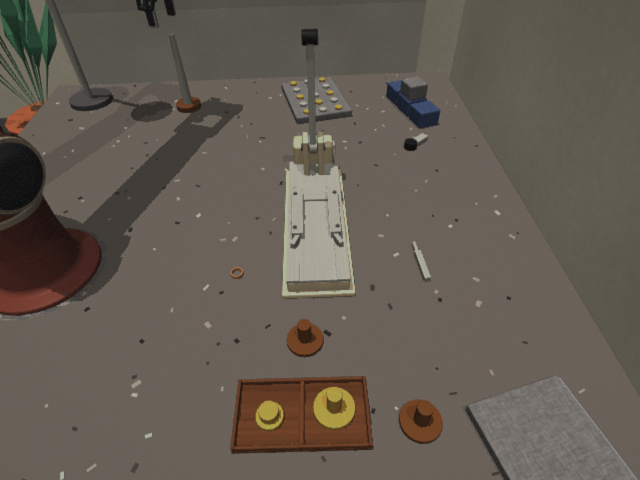

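Scene: the yellow dies are at (158,335) and (140,298). The brown look-alikes are at (222,293) and (163,405). The wide brass die is the yellow one with the larger flange and tall thin boss, at scene (158,335) / side (334,405). I'll confirm it in a crop and measure.

```bash
cat > m.py <<'E'
from h import *
fs=[cam('scene'),cam('side')]
cv2.imwrite('pics/c.png',np.hstack([cv2.resize(fs[0]['pixels'][260:430,90:260],(400,400),interpolation=2),cv2.resize(fs[1]['pixels'][350:480,230:360],(400,400),interpolation=2)]))
H=np.zeros((600,600));  # 1mm cells, x 0.2..0.8 , y -0.4..0.2 set below
allp=[];
for f in fs:
    P=pts(f);hsv=cv2.cvtColor(f['pixels'],cv2.COLOR_BGR2HSV);ok=f['range_z']>0
    m=cv2.inRange(hsv,(22,150,90),(35,255,255))
    n,l,s,c=cv2.connectedComponentsWithStats(m)
    for i in range(1,n):
        if s[i,4]<150: continue
        q=P[(l==i)&ok]; zt=np.percentile(q[:,2],98)
        top=q[q[:,2]>zt-.006]; fl=q[(q[:,2]<.02)]
        if zt<.12:print('yel',c[i].round(),s[i,4],'ztop',zt.round(4),'top',top.mean(0).round(4),'flange lo/hi',fl.min(0).round(4),fl.max(0).round(4),np.median(fl[:,2]).round(4))
    q=P[ok]; allp.append(q)
    u,v=(474,72) if f is fs[0] else (310,37)
    g=P[v-12:v+13,u-14:u+15].reshape(-1,3);k=hsv[v-12:v+13,u-14:u+15,2].ravel()<60
    print('knob',np.median(g[k],0).round(4))
q=np.vstack(allp); np.save('q.npy',q)
# press: centre guess from depth at scene
for f,(u,v) in zip(fs,[(300,265),(318,270)]): print('mouthpt',pts(f)[v,u].round(4))
for f,(u,v) in zip(fs,[(442,195),(314,150)]): print('cheek',pts(f)[v,u].round(4))
E
python3 m.py
```

```text
yel [138. 297.] 241 ztop 0.0332 top [ 0.4435 -0.3148  0.0309] flange lo/hi [ 0.436  -0.3332  0.0125] [ 0.4636 -0.2968  0.0194] 0.0151
yel [157. 341.] 549 ztop 0.0176 top [ 0.5412 -0.3104  0.015 ] flange lo/hi [ 0.5091 -0.3368  0.0111] [ 0.5655 -0.2796  0.0189] 0.0148
knob [0.5402 0.2399 0.3243]
yel [334. 408.] 1072 ztop 0.0551 top [ 0.5337 -0.3074  0.0539] flange lo/hi [ 0.5053 -0.3363  0.0099] [ 0.5626 -0.2781  0.0183] 0.0149
yel [268. 414.] 513 ztop 0.0327 top [ 0.4422 -0.314   0.0308] flange lo/hi [ 0.4236 -0.3328  0.0093] [ 0.4606 -0.2965  0.0193] 0.0146
knob [0.5289 0.2387 0.3247]
mouthpt [ 0.5251 -0.0564  0.0442]
mouthpt [ 0.5241 -0.0756  0.0445]
cheek [0.5512 0.2078 0.1131]
cheek [0.5317 0.2138 0.1006]
```

View pics/c.png

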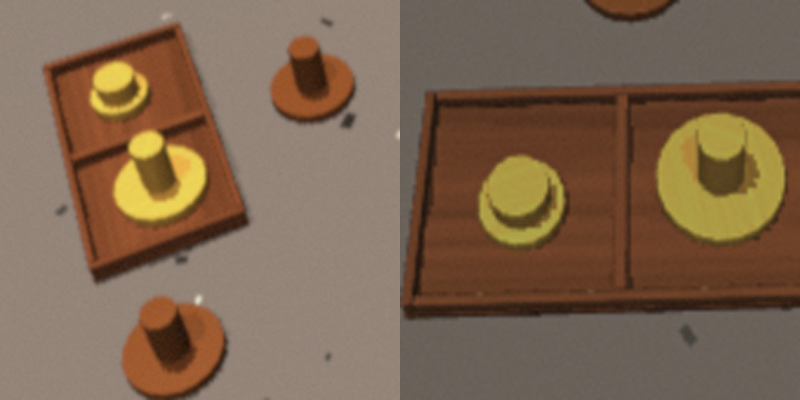

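The crop shows the wide yellow die in the tray half away from the small die, with a wide flange and slim boss (scene (158,340), side (334,408)). Its centre is about (0.534,-0.307), and the boss top at z≈0.054 matches 5+48 mm. Next is the press pose.

Run:
```python
from h import *
q=np.load('q.npy')
s=q[(q[:,0]>.40)&(q[:,0]<.66)&(q[:,1]>-.2)&(q[:,1]<.4)]
def rect(a,b,n):
    k=s[(s[:,2]>a)&(s[:,2]<b)]
    r=cv2.minAreaRect((k[:,:2]*1000).astype(np.float32));print(n,len(k),np.round(r[0],1),np.round(r[1],1),round(r[2],2))
rect(.012,.12,'all');rect(.041,.047,'bed');rect(.0585,.0645,'lips');rect(.08,.092,'housing')
# edges of bed/body vs y
k=s[(s[:,2]>.041)&(s[:,2]<.048)]
for y in np.arange(-.11,-.02,.015):
    m=k[abs(k[:,1]-y)<.005];print('bed',y.round(3),len(m),np.percentile(m[:,0],[1,99]).round(4)) if len(m)>5 else 0
k=s[(s[:,2]>.058)&(s[:,2]<.066)]
for y in np.arange(-.04,.12,.015):
    m=np.sort(k[abs(k[:,1]-y)<.005][:,0])
    if len(m)>5:
        i=np.argmax(np.diff(m)); print('lips',y.round(3),len(m),m[[0,i,i+1,-1]].round(4))
k=s[(s[:,2]>.14)&(s[:,2]<.30)]
for z in np.arange(.15,.3,.03):
    m=k[abs(k[:,2]-z)<.006]; print('lever',z.round(2),len(m),np.median(m,0).round(4),m.min(0).round(3),m.max(0).round(3))
k=s[(s[:,2]>.112)&(s[:,2]<.13)];print('cheek',k.min(0),k.max(0))
f=cam('side');cv2.imwrite('pics/d.png',cv2.resize(f['pixels'][125:305,260:380],None,fx=3.3,fy=3.3,interpolation=2))
```

```text
all 23189 [527.4  52. ] [505.  131.8] 88.87
bed 9282 [526.7  51.7] [503.9 112.9] 89.02
lips 2659 [529.  139.2] [323.6  98.2] 88.61
housing 1070 [532.4 249.6] [96.2 93.2] 88.36
bed -0.095 595 [0.4699 0.5781]
bed -0.08 567 [0.4699 0.5786]
bed -0.065 540 [0.47   0.5786]
bed -0.05 523 [0.4704 0.5791]
bed -0.035 513 [0.4701 0.5799]
lips -0.025 6 [0.482  0.482  0.5656 0.5736]
lips -0.01 21 [0.4783 0.4911 0.5629 0.5677]
lips 0.005 215 [0.4789 0.502  0.5506 0.5729]
lips 0.02 183 [0.4777 0.5015 0.55   0.5733]
lips 0.035 195 [0.4773 0.5013 0.5498 0.5732]
lips 0.05 186 [0.4807 0.5032 0.5506 0.5731]
lips 0.065 175 [0.481  0.503  0.5501 0.5731]
lips 0.08 177 [0.481  0.5026 0.5512 0.5744]
lips 0.095 176 [0.4814 0.5031 0.5518 0.5746]
lips 0.11 177 [0.4802 0.5027 0.5522 0.5737]
lever 0.15 125 [0.5333 0.2226 0.1503] [0.522 0.219 0.144] [0.538 0.24  0.156]
lever 0.18 126 [0.5343 0.2258 0.1799] [0.523 0.221 0.174] [0.539 0.243 0.186]
lever 0.21 134 [0.5339 0.2292 0.2101] [0.523 0.225 0.204] [0.539 0.246 0.216]
lever 0.24 144 [0.5348 0.2325 0.2399] [0.522 0.227 0.234] [0.539 0.249 0.246]
lever 0.27 153 [0.5339 0.2353 0.27  ] [0.523 0.23  0.264] [0.539 0.253 0.276]
cheek [0.5073116  0.20134858 0.11205128] [0.55405099 0.24838852 0.1298898 ]
```

View pics/d.png

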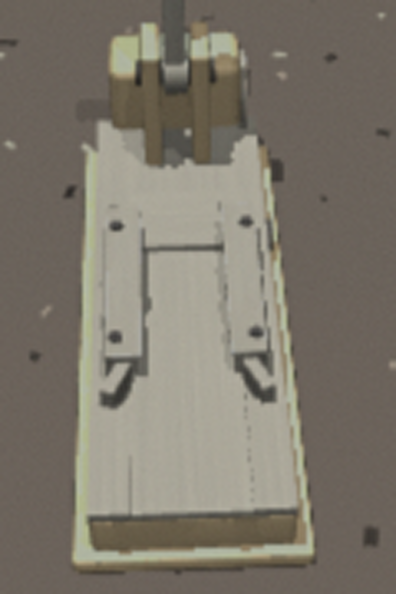

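Run:
```python
from h import *
q=np.load('q.npy')
f=cam('side')
print('line',ray(f,314.5,199,.042))
ch=q[(abs(q[:,0]-.527)<.022)&(q[:,1]>-.2)&(q[:,1]<.3)]
for y in np.arange(-.15,.185,.006):
    m=ch[abs(ch[:,1]-y)<.003]
    print(round(y,3),len(m),np.round(np.median(m[:,2])*1000,1),end=' | ')
g=cv2.cvtColor(f['pixels'],cv2.COLOR_BGR2GRAY)
print('\n',[(v,g[v,308:322].mean().round()) for v in range(192,206)])
k=q[(abs(q[:,0]-.5305)<.007)&(q[:,2]>.075)&(q[:,2]<.092)&(q[:,1]>.1)&(q[:,1]<.35)];print('hous y',np.percentile(k[:,1],[1,50,99]))
k=q[(q[:,2]>.080)&(q[:,2]<.092)&(q[:,1]>.1)&(q[:,1]<.35)&(abs(q[:,0]-.53)<.06)];print('hous',np.percentile(k,[1,99],axis=0))
for x in (.49,.52,.55):
    k=q[(abs(q[:,0]-x)<.008)&(q[:,2]>.0405)&(q[:,1]<0)&(q[:,1]>-.16)&(q[:,2]<.05)];print('front',x,np.percentile(k[:,1],[.5,2]))
```

```text
line [0.52720576 0.12173914 0.042     ]
-0.15 149 0.9 | -0.144 149 0.9 | -0.138 137 1.0 | -0.132 144 0.9 | -0.126 150 0.8 | -0.12 138 0.9 | -0.114 139 0.8 | -0.108 136 0.9 | -0.102 367 11.7 | -0.096 448 33.9 | -0.09 141 44.9 | -0.084 132 44.7 | -0.078 136 44.9 | -0.072 133 44.9 | -0.066 133 45.0 | -0.06 126 45.0 | -0.054 127 44.9 | -0.048 122 44.8 | -0.042 130 45.1 | -0.036 123 45.0 | -0.03 116 45.0 | -0.024 123 44.8 | -0.018 117 45.0 | -0.012 122 44.7 | -0.006 111 44.9 | 0.0 115 44.9 | 0.006 103 44.7 | 0.012 97 45.3 | 0.018 86 45.0 | 0.024 97 45.0 | 0.03 84 44.6 | 0.036 89 45.0 | 0.042 91 45.1 | 0.048 82 45.0 | 0.054 56 44.6 | 0.06 66 41.0 | 0.066 79 41.1 | 0.072 77 41.0 | 0.078 76 40.9 | 0.084 73 40.7 | 0.09 84 40.9 | 0.096 81 40.8 | 0.102 63 41.0 | 0.108 72 40.7 | 0.114 102 41.4 | 0.12 105 44.3 | 0.126 74 44.9 | 0.132 77 44.8 | 0.138 84 44.8 | 0.144 75 45.1 | 0.15 83 44.8 | 0.156 92 44.7 | 0.162 84 45.0 | 0.168 90 44.8 | 0.174 40 42.1 | 0.18 72 40.7 | 
 [(192, np.float64(165.0)), (193, np.float64(165.0)), (194, np.float64(165.0)), (195, np.float64(166.0)), (196, np.float64(166.0)), (197, np.float64(167.0)), (198, np.float64(162.0)), (199, np.float64(121.0)), (200, np.float64(91.0)), (201, np.float64(154.0)), (202, np.float64(167.0)), (203, np.float64(166.0)), (204, np.float64(166.0)), (205, np.float64(166.0))]
hous y [0.26368744 0.28149291 0.29585816]
hous [[0.48806521 0.20279124 0.08016966]
 [0.57621836 0.2952824  0.09156968]]
front 0.49 [-0.0992122  -0.09777217]
front 0.52 [-0.09977304 -0.09857468]
front 0.55 [-0.10047932 -0.09900211]
```

The press origin is about (0.527,0.0535), with +x along the world direction (0.019,1). The pocket runs y≈0.056–0.119, 63 mm long as given, so its centre is at press x≈34 mm. First I move towards the die.

{"method": "send_rows", "body": {
  "steps": [
    {"translation":[-4,-4.6,0],"delta_rot":[0,0,-0.1],"jaw":6},
    {"translation":[-8,-9.3,0],"delta_rot":[0,0,-0.2],"jaw":6},
    {"translation":[-12,-14,0],"delta_rot":[0,0,-0.264],"jaw":6},
    {"translation":[-16,-18.7,0],"delta_rot":[0,0,-0.264],"jaw":6},
    {"translation":[-20,-23.4,0],"delta_rot":[0,0,-0.264],"jaw":6},
    {"translation":[-24,-28,0],"delta_rot":[0,0,-0.264],"jaw":6},
    {"translation":[-28,-32.7,0],"delta_rot":[0,0,-0.264],"jaw":6},
    {"translation":[-32,-37.4,0],"delta_rot":[0,0,-0.264],"jaw":6}
  ]
}}

```text
time: 1.1
tool_pos: [0.3397, 0.234, 0.2455]
tool_rot: [0.001, 0.009, 1.0, 0.0]
contact_force: [-0.4, 0.5, -0.6]
gripper_width: 0.701
grasp_force: 0.0
```

{"method": "send_rows", "body": {
  "steps": [
    {"translation":[-1.9,-4.6,0],"delta_rot":[0,0,0],"jaw":6},
    {"translation":[-3.8,-9.2,0],"delta_rot":[0,0,0],"jaw":6},
    {"translation":[-5.7,-13.8,0],"delta_rot":[0,0,0],"jaw":6},
    {"translation":[-7.6,-18.4,0],"delta_rot":[0,0,0],"jaw":6},
    {"translation":[-9.5,-23,0],"delta_rot":[0,0,0],"jaw":6},
    {"translation":[-11.4,-27.6,0],"delta_rot":[0,0,0],"jaw":6},
    {"translation":[-13.3,-32.2,0],"delta_rot":[0,0,0],"jaw":6},
    {"translation":[-15.2,-36.8,0],"delta_rot":[0,0,0],"jaw":6}
  ]
}}

```text
time: 1.9
tool_pos: [0.4848, -0.1373, 0.2455]
tool_rot: [0.0, 0.01, 1.0, -0.0]
contact_force: [0.5, 1.2, 0.3]
gripper_width: 0.701
grasp_force: 0.0
```

{"method": "send_rows", "body": {
  "steps": [
    {"translation":[-1.3,-4.2,0],"delta_rot":[0,0,0],"jaw":6},
    {"translation":[-2.6,-8.4,2],"delta_rot":[0,0,0],"jaw":6},
    {"translation":[-3.9,-12.7,5],"delta_rot":[0,0,0],"jaw":6},
    {"translation":[-5.2,-16.9,8],"delta_rot":[0,0,0],"jaw":6},
    {"translation":[-5.2,-16.9,11.5],"delta_rot":[0,0,0],"jaw":6},
    {"translation":[-5.2,-16.9,11.5],"delta_rot":[0,0,0],"jaw":6},
    {"translation":[-5.2,-16.9,11.5],"delta_rot":[0,0,0],"jaw":6},
    {"translation":[-5.2,-16.9,11.5],"delta_rot":[0,0,0],"jaw":6}
  ]
}}

```text
time: 2.7
tool_pos: [0.5343, -0.3049, 0.1328]
tool_rot: [0.001, 0.009, 1.0, -0.001]
contact_force: [-0.1, 0.5, 1.0]
gripper_width: 0.699
grasp_force: 0.0
```

Run:
```python
from h import *
f=cam('wrist');cv2.imwrite('pics/w1.png',f['pixels'])
p,R=tool();print(p,R.round(3))
P=pts(f);hsv=cv2.cvtColor(f['pixels'],cv2.COLOR_BGR2HSV)
m=(cv2.inRange(hsv,(20,130,60),(36,255,255))>0)&(f['range_z']>0)
q=P[m];q=q[q[:,0]>.49];t=q[q[:,2]>.045];fl=q[q[:,2]<.02]
print(len(t),t.mean(0) if len(t) else 0,(t.min(0)+t.max(0))/2 if len(t) else 0,(np.percentile(fl,1,axis=0)+np.percentile(fl,99,axis=0))/2,np.ptp(fl,axis=0))
```

```text
[ 0.53459059 -0.30504685  0.13335313] [[-1.     0.018  0.004]
 [ 0.018  1.    -0.003]
 [-0.004 -0.003 -1.   ]]
1178 [ 0.53290097 -0.30754259  0.05231091] [ 0.53354885 -0.30759612  0.04979368] [ 0.53373932 -0.30741321  0.01056503] [0.05918719 0.06186146 0.0162686 ]
```

View pics/w1.png

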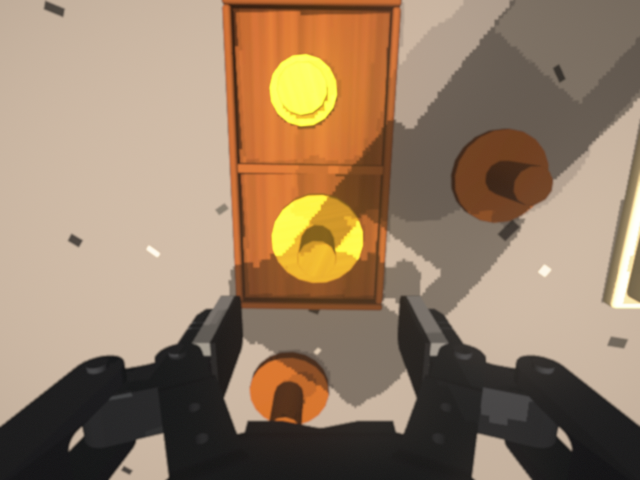

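The wrist view shows the wide die at (317,240), between the fingers in y and ahead of them. Its position (0.5337,-0.3075) agrees with the first estimate. Now I descend and grip the boss.

{"method": "send_rows", "body": {
  "steps": [
    {"translation":[0.1,-0.25,3],"delta_rot":[0,0,0],"jaw":5},
    {"translation":[0.1,-0.25,6],"delta_rot":[0,0,0],"jaw":5},
    {"translation":[0.1,-0.25,8],"delta_rot":[0,0,0],"jaw":5},
    {"translation":[0.1,-0.25,8.9],"delta_rot":[0,0,0],"jaw":5},
    {"translation":[0.1,-0.25,8.9],"delta_rot":[0,0,0],"jaw":5},
    {"translation":[0.1,-0.25,8.9],"delta_rot":[0,0,0],"jaw":4},
    {"translation":[0.1,-0.25,8.9],"delta_rot":[0,0,0],"jaw":3.2},
    {"translation":[0.1,-0.25,8.9],"delta_rot":[0,0,0],"jaw":2.8}
  ]
}}

```text
time: 3.55
tool_pos: [0.5331, -0.308, 0.043]
tool_rot: [0.001, 0.009, 1.0, -0.001]
contact_force: [0.6, -0.8, 0.7]
gripper_width: 0.326
grasp_force: 0.0
```

{"method": "send_rows", "body": {
  "steps": [
    {"translation":[0,0,0],"delta_rot":[0,0,0],"jaw":1.5},
    {"translation":[0,0,0],"delta_rot":[0,0,0],"jaw":1.5},
    {"translation":[0,0,0],"delta_rot":[0,0,0],"jaw":1.5},
    {"translation":[0,0,-1],"delta_rot":[0,0,0],"jaw":1.5},
    {"translation":[0,0,-3],"delta_rot":[0,0,0],"jaw":1.5},
    {"translation":[0,0,-6],"delta_rot":[0,0,0],"jaw":1.5},
    {"translation":[0,0,-9],"delta_rot":[0,0,0],"jaw":1.5},
    {"translation":[0,0,-9],"delta_rot":[0,0,0],"jaw":1.5}
  ]
}}

```text
time: 4.35
tool_pos: [0.5345, -0.3092, 0.1363]
tool_rot: [0.003, 0.009, 1.0, -0.003]
contact_force: [0.1, -0.1, -1.6]
gripper_width: 0.236
grasp_force: 58.9
```

{"method": "send_rows", "body": {
  "steps": [
    {"translation":[0.3,4,0],"delta_rot":[0,0,0],"jaw":1.5},
    {"translation":[0.6,8.5,0],"delta_rot":[0,0,0],"jaw":1.5},
    {"translation":[0.9,13,0],"delta_rot":[0,0,0],"jaw":1.5},
    {"translation":[1.2,17.5,0],"delta_rot":[0,0,0],"jaw":1.5},
    {"translation":[1.4,22,0],"delta_rot":[0,0,0],"jaw":1.5},
    {"translation":[1.4,25,1],"delta_rot":[0,0,0],"jaw":1.5},
    {"translation":[1.4,25,3],"delta_rot":[0,0,0],"jaw":1.5},
    {"translation":[1.4,25,3],"delta_rot":[0,0,0],"jaw":1.5}
  ]
}}

```text
time: 5.15
tool_pos: [0.5192, -0.0554, 0.0962]
tool_rot: [-0.005, 0.008, 1.0, 0.001]
contact_force: [-1.2, 0.3, -4.4]
gripper_width: 0.234
grasp_force: 59.4
```

Run:
```python
from h import *
p,R=tool();print(p,R.round(4))
for n in('side','scene'):
    f=cam(n);P=pts(f);hsv=cv2.cvtColor(f['pixels'],cv2.COLOR_BGR2HSV)
    m=(cv2.inRange(hsv,(20,130,60),(36,255,255))>0)&(f['range_z']>0)
    q=P[m];q=q[(q[:,1]>-.15)&(q[:,1]<.1)&(q[:,2]<.15)]
    print(n,len(q),np.percentile(q,[1,50,99],axis=0).round(4).tolist())
    if n=='side':cv2.imwrite('pics/e.png',cv2.resize(f['pixels'][100:330,180:440],None,fx=2.5,fy=2.5,interpolation=2))
```

```text
[ 0.5191883  -0.05536904  0.09624847] [[-0.9998  0.0169 -0.0091]
 [ 0.0169  0.9999  0.0021]
 [ 0.0091  0.002  -1.    ]]
side 6 [[0.4996, -0.066, 0.0672], [0.504, -0.0509, 0.0684], [0.5076, -0.0414, 0.0694]]
scene 6 [[0.5076, -0.0745, 0.069], [0.5091, -0.0722, 0.07], [0.5167, -0.0344, 0.071]]
```

View pics/e.png

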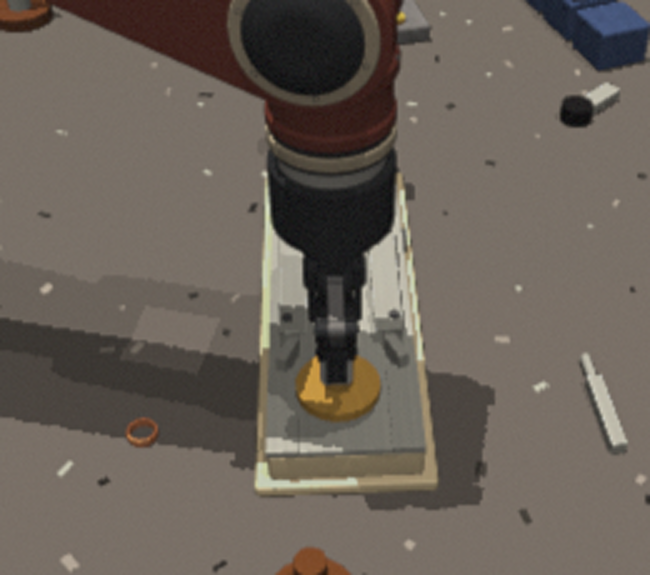

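The image shows the die held level over the mouth at crop (338,385), roughly centred between the flares. I let it settle while lowering a little.

{"method": "send_rows", "body": {
  "steps": [
    {"translation":[0,0,0],"delta_rot":[0,0,0],"jaw":1.5},
    {"translation":[0,0,0],"delta_rot":[0,0,0],"jaw":1.5},
    {"translation":[0,0,0],"delta_rot":[0,0,0],"jaw":1.5},
    {"translation":[0,0,0.2],"delta_rot":[0,0,0],"jaw":1.5},
    {"translation":[0,0,0.4],"delta_rot":[0,0,0],"jaw":1.5},
    {"translation":[0,0,0.5],"delta_rot":[0,0,0],"jaw":1.5},
    {"translation":[0,0,0.5],"delta_rot":[0,0,0],"jaw":1.5},
    {"translation":[0,0,0.5],"delta_rot":[0,0,0],"jaw":1.5}
  ]
}}

```text
time: 6.05
tool_pos: [0.5229, -0.0572, 0.0962]
tool_rot: [-0.0, 0.009, 1.0, 0.0]
contact_force: [-0.3, 0.1, -3.5]
gripper_width: 0.234
grasp_force: 59.4
```

```bash
cat > die.py <<'E'
from h import *
p,R=tool();print(p.round(4),R.round(4).tolist())
o=np.array([.5271,.0535]);e=np.array([.019,1]);e/=np.linalg.norm(e)
for n in('side','scene'):
    f=cam(n);P=pts(f);hsv=cv2.cvtColor(f['pixels'],cv2.COLOR_BGR2HSV)
    m=(cv2.inRange(hsv,(12,110,40),(36,255,255))>0)&(f['range_z']>0)
    m&=(P[...,1]>-.12)&(P[...,1]<.15)&(abs(P[...,0]-.527)<.045)&(P[...,2]>.036)&(P[...,2]<.11)
    q=P[m]
    if len(q)<20: print(n,len(q));continue
    d=q[:,:2]-o; a=d@e; l=d@np.array([e[1],-e[0]])
    lo,hi=np.percentile(np.c_[a,l,q[:,2]],[1,99],axis=0)
    print(n,len(q),'press x lo/hi',lo[0].round(4),hi[0].round(4),'lateral',lo[1].round(4),hi[1].round(4),'z',lo[2].round(4),hi[2].round(4))
    k=q[:,2]<lo[2]+.016
    c=np.polyfit(a[k],q[k,2],1);print('slope',c.round(4),'flange z med',np.median(q[k,2]).round(4))
E
python3 die.py
```

```text
[ 0.5229 -0.0572  0.0962] [[-0.9998, 0.0188, -0.0001], [0.0188, 0.9998, 0.0], [0.0001, 0.0, -1.0]]
side 574 press x lo/hi -0.1404 -0.0892 lateral -0.0291 0.0264 z 0.0607 0.0875
slope [0.0348 0.072 ] flange z med 0.0681
scene 830 press x lo/hi -0.1409 -0.0843 lateral -0.02 0.0296 z 0.0612 0.1084
slope [-0.0068  0.0669] flange z med 0.0679
```

{"method": "send_rows", "body": {
  "steps": [
    {"translation":[-0.2,0,0.3],"delta_rot":[0,0,0],"jaw":1.5},
    {"translation":[-0.2,0,0.6],"delta_rot":[0,0,0],"jaw":1.5},
    {"translation":[-0.2,0,0.9],"delta_rot":[0,0,0],"jaw":1.5},
    {"translation":[-0.2,0,1.1],"delta_rot":[0,0,0],"jaw":1.5},
    {"translation":[-0.2,0,1.2],"delta_rot":[0,0,0],"jaw":1.5},
    {"translation":[-0.2,0,1.3],"delta_rot":[0,0,0],"jaw":1.5},
    {"translation":[-0.2,0,1.3],"delta_rot":[0,0,0],"jaw":1.5},
    {"translation":[-0.2,0,1.3],"delta_rot":[0,0,0],"jaw":1.5}
  ]
}}

```text
time: 6.95
tool_pos: [0.525, -0.0573, 0.0834]
tool_rot: [0.0, 0.009, 1.0, -0.0]
contact_force: [-0.6, 0.2, -2.7]
gripper_width: 0.239
grasp_force: 59.4
```

{"method": "send_rows", "body": {
  "steps": [
    {"translation":[0,0,0.05],"delta_rot":[0,0,0],"jaw":1.5},
    {"translation":[0,0,0.1],"delta_rot":[0,0,0],"jaw":1.5},
    {"translation":[0,0,0.1],"delta_rot":[0,0,0],"jaw":1.5},
    {"translation":[0,0,0.15],"delta_rot":[0,0,0],"jaw":1.5},
    {"translation":[0,0,0.15],"delta_rot":[0,0,0],"jaw":1.5},
    {"translation":[0,0,0.2],"delta_rot":[0,0,0],"jaw":1.5},
    {"translation":[0,0,0.2],"delta_rot":[0,0,0],"jaw":1.5},
    {"translation":[0,0,0.2],"delta_rot":[0,0,0],"jaw":1.5}
  ]
}}

```text
time: 7.75
tool_pos: [0.5253, -0.0574, 0.0819]
tool_rot: [0.0, 0.009, 1.0, -0.0]
contact_force: [-0.9, 0.2, 1.3]
gripper_width: 0.237
grasp_force: 59.8
```

Touch-down. I open the fingers to a loose cage around the boss.

{"method": "send_rows", "body": {
  "steps": [
    {"translation":[0,0,0],"delta_rot":[0,0,0],"jaw":2.6},
    {"translation":[0,0,0],"delta_rot":[0,0,0],"jaw":3.0},
    {"translation":[0,0,0],"delta_rot":[0,0,0],"jaw":3.2},
    {"translation":[0,0,0],"delta_rot":[0,0,0],"jaw":3.2},
    {"translation":[0,0,0],"delta_rot":[0,0,0],"jaw":3.2},
    {"translation":[0,0.3,0],"delta_rot":[0,0,0],"jaw":3.2},
    {"translation":[0,0.6,0],"delta_rot":[0,0,0],"jaw":3.2},
    {"translation":[0,0.6,0],"delta_rot":[0,0,0],"jaw":3.2}
  ]
}}

```text
time: 8.55
tool_pos: [0.525, -0.0509, 0.0813]
tool_rot: [-0.0, 0.009, 1.0, 0.0]
contact_force: [0.1, -0.1, 0.4]
gripper_width: 0.38
grasp_force: 0.0
```

```bash
python3 die.py; python3 -c "
from h import *
print(state()['gripper_width'],state()['contact_force'])"
```

```text
[ 0.525  -0.0509  0.0813] [[-0.9998, 0.0183, -0.0001], [0.0183, 0.9998, 0.0001], [0.0001, 0.0001, -1.0]]
side 551 press x lo/hi -0.1387 -0.0886 lateral -0.0262 0.0289 z 0.0463 0.0577
slope [0.0565 0.0602] flange z med 0.0539
scene 830 press x lo/hi -0.139 -0.0837 lateral -0.0185 0.0313 z 0.0468 0.0941
slope [0.0017 0.0537] flange z med 0.0536
0.3717934014499142 [ 0.71128675 -0.90790073 -0.04466843]
```

{"method": "send_rows", "body": {
  "steps": [
    {"translation":[0,0.4,0],"delta_rot":[0,0,0],"jaw":3.2},
    {"translation":[0,0.8,0],"delta_rot":[0,0,0],"jaw":3.2},
    {"translation":[0,1.2,0],"delta_rot":[0,0,0],"jaw":3.2},
    {"translation":[0,1.6,0],"delta_rot":[0,0,0],"jaw":3.2},
    {"translation":[0,2.0,0],"delta_rot":[0,0,0],"jaw":3.2},
    {"translation":[0,2.4,0],"delta_rot":[0,0,0],"jaw":3.2},
    {"translation":[0,2.8,0],"delta_rot":[0,0,0],"jaw":3.2},
    {"translation":[0,3.2,0],"delta_rot":[0,0,0],"jaw":3.2}
  ]
}}

```text
time: 9.45
tool_pos: [0.5257, -0.0189, 0.0814]
tool_rot: [0.0, 0.009, 1.0, -0.0]
contact_force: [0.4, -0.6, 0.3]
gripper_width: 0.375
grasp_force: 0.4
```

{"method": "send_rows", "body": {
  "steps": [
    {"translation":[0,0.3,0],"delta_rot":[0,0,0],"jaw":3.2},
    {"translation":[0,0.6,0],"delta_rot":[0,0,0],"jaw":3.2},
    {"translation":[0,0.9,0],"delta_rot":[0,0,0],"jaw":3.2},
    {"translation":[0,1.2,0],"delta_rot":[0,0,0],"jaw":3.2},
    {"translation":[0,1.5,0],"delta_rot":[0,0,0],"jaw":3.2},
    {"translation":[0,1.8,0],"delta_rot":[0,0,0],"jaw":3.2},
    {"translation":[0,2.1,0],"delta_rot":[0,0,0],"jaw":3.2},
    {"translation":[0,2.4,0],"delta_rot":[0,0,0],"jaw":3.2}
  ]
}}

```text
time: 10.25
tool_pos: [0.5259, 0.005, 0.0811]
tool_rot: [-0.0, 0.009, 1.0, 0.0]
contact_force: [-0.4, -1.2, -0.2]
gripper_width: 0.377
grasp_force: 0.4
```

```bash
python3 die.py
```

```text
[0.5259 0.005  0.0811] [[-0.9998, 0.0189, -0.0005], [0.0189, 0.9998, 0.0002], [0.0005, 0.0002, -1.0]]
side 498 press x lo/hi -0.0834 -0.0307 lateral -0.0275 0.0282 z 0.0461 0.06
slope [0.0504 0.0567] flange z med 0.0539
scene 677 press x lo/hi -0.0833 -0.027 lateral -0.027 0.0277 z 0.0452 0.0942
slope [0.0065 0.0539] flange z med 0.0536
```

{"method": "send_rows", "body": {
  "steps": [
    {"translation":[0,0.4,0],"delta_rot":[0,0,0],"jaw":3.2},
    {"translation":[0,0.8,0],"delta_rot":[0,0,0],"jaw":3.2},
    {"translation":[0,1.2,0],"delta_rot":[0,0,0],"jaw":3.2},
    {"translation":[0,1.6,0],"delta_rot":[0,0,0],"jaw":3.2},
    {"translation":[0,2.0,0],"delta_rot":[0,0,0],"jaw":3.2},
    {"translation":[0,2.4,0],"delta_rot":[0,0,0],"jaw":3.2},
    {"translation":[0,2.8,0],"delta_rot":[0,0,0],"jaw":3.2},
    {"translation":[0,3.2,0],"delta_rot":[0,0,0],"jaw":3.2}
  ]
}}

```text
time: 11.15
tool_pos: [0.5267, 0.0371, 0.0814]
tool_rot: [0.0, 0.009, 1.0, -0.0]
contact_force: [0.2, -0.5, -0.5]
gripper_width: 0.375
grasp_force: 0.4
```

{"method": "send_rows", "body": {
  "steps": [
    {"translation":[0,0.3,0],"delta_rot":[0,0,0],"jaw":3.2},
    {"translation":[0,0.6,0],"delta_rot":[0,0,0],"jaw":3.2},
    {"translation":[0,0.9,0],"delta_rot":[0,0,0],"jaw":3.2},
    {"translation":[0,1.2,0],"delta_rot":[0,0,0],"jaw":3.2},
    {"translation":[0,1.5,0],"delta_rot":[0,0,0],"jaw":3.2},
    {"translation":[0,1.8,0],"delta_rot":[0,0,0],"jaw":3.2},
    {"translation":[0,2.1,0],"delta_rot":[0,0,0],"jaw":3.2},
    {"translation":[0,2.4,0],"delta_rot":[0,0,0],"jaw":3.2}
  ]
}}

```text
time: 11.95
tool_pos: [0.5271, 0.061, 0.0812]
tool_rot: [-0.0, 0.009, 1.0, 0.0]
contact_force: [-0.7, -0.0, -0.1]
gripper_width: 0.371
grasp_force: 0.0
```

```bash
python3 die.py
```

```text
[0.5271 0.061  0.0812] [[-0.9998, 0.0188, -0.0001], [0.0188, 0.9998, 0.0002], [0.0001, 0.0002, -1.0]]
side 373 press x lo/hi -0.0299 0.0224 lateral -0.0253 0.0228 z 0.0487 0.0612
slope [-0.0599  0.0543] flange z med 0.055
scene 541 press x lo/hi -0.03 0.0273 lateral -0.0268 0.0165 z 0.0473 0.0942
slope [-0.1108  0.0541] flange z med 0.0554
```

{"method": "send_rows", "body": {
  "steps": [
    {"translation":[0,0.25,0],"delta_rot":[0,0,0],"jaw":3.2},
    {"translation":[0,0.5,0],"delta_rot":[0,0,0],"jaw":3.2},
    {"translation":[0,0.75,0],"delta_rot":[0,0,0],"jaw":3.2},
    {"translation":[0,1.0,0],"delta_rot":[0,0,0],"jaw":3.2},
    {"translation":[0,1.25,0],"delta_rot":[0,0,0],"jaw":3.2},
    {"translation":[0,1.5,0],"delta_rot":[0,0,0],"jaw":3.2},
    {"translation":[0,1.75,0],"delta_rot":[0,0,0],"jaw":3.2},
    {"translation":[0,2.0,0],"delta_rot":[0,0,0],"jaw":3.2}
  ]
}}

```text
time: 12.85
tool_pos: [0.5275, 0.0809, 0.0813]
tool_rot: [-0.0, 0.009, 1.0, -0.0]
contact_force: [0.4, -1.3, -0.6]
gripper_width: 0.374
grasp_force: 0.3
```

```bash
python3 die.py
```

```text
[0.5275 0.0809 0.0813] [[-0.9998, 0.0188, -0.0], [0.0188, 0.9998, -0.0], [0.0, -0.0, -1.0]]
side 369 press x lo/hi -0.0096 0.0419 lateral -0.0252 0.0227 z 0.0461 0.0604
slope [-0.0114  0.0529] flange z med 0.0529
scene 505 press x lo/hi -0.0098 0.0473 lateral -0.0303 0.0132 z 0.0452 0.092
slope [-0.066   0.0537] flange z med 0.053
```

{"method": "send_rows", "body": {
  "steps": [
    {"translation":[0,0.15,0],"delta_rot":[0,0,0],"jaw":3.2},
    {"translation":[0,0.3,0],"delta_rot":[0,0,0],"jaw":3.2},
    {"translation":[0,0.45,0],"delta_rot":[0,0,0],"jaw":3.2},
    {"translation":[0,0.6,0],"delta_rot":[0,0,0],"jaw":3.2},
    {"translation":[0,0.75,0],"delta_rot":[0,0,0],"jaw":3.2},
    {"translation":[0,0.9,0],"delta_rot":[0,0,0],"jaw":3.2},
    {"translation":[0,1.0,0],"delta_rot":[0,0,0],"jaw":3.2},
    {"translation":[0,1.0,0],"delta_rot":[0,0,0],"jaw":3.2}
  ]
}}

```text
time: 13.75
tool_pos: [0.5277, 0.0909, 0.0813]
tool_rot: [0.0, 0.009, 1.0, 0.0]
contact_force: [-0.2, 0.4, -0.4]
gripper_width: 0.374
grasp_force: 0.1
```

{"method": "send_rows", "body": {
  "steps": [
    {"translation":[0,0.04,0],"delta_rot":[0,0,0],"jaw":3.2},
    {"translation":[0,0.08,0],"delta_rot":[0,0,0],"jaw":3.2},
    {"translation":[0,0.12,0],"delta_rot":[0,0,0],"jaw":3.2},
    {"translation":[0,0.16,0],"delta_rot":[0,0,0],"jaw":3.2},
    {"translation":[0,0.2,0],"delta_rot":[0,0,0],"jaw":3.2},
    {"translation":[0,0.2,0],"delta_rot":[0,0,0],"jaw":3.2},
    {"translation":[0,0.2,0],"delta_rot":[0,0,0],"jaw":3.2},
    {"translation":[0,0.2,0],"delta_rot":[0,0,0],"jaw":3.2}
  ]
}}

```text
time: 14.55
tool_pos: [0.5278, 0.0927, 0.0814]
tool_rot: [0.0, 0.009, 1.0, 0.0]
contact_force: [-0.2, -0.5, 0.3]
gripper_width: 0.377
grasp_force: 0.3
```

```bash
python3 die.py
```

```text
[0.5278 0.0927 0.0814] [[-0.9998, 0.0188, 0.0001], [0.0188, 0.9998, 0.0], [-0.0001, 0.0, -1.0]]
side 390 press x lo/hi 0.0043 0.0571 lateral -0.0252 0.0231 z 0.0425 0.0614
slope [0.0532 0.0483] flange z med 0.0498
scene 473 press x lo/hi 0.0034 0.0609 lateral -0.0249 0.0119 z 0.0461 0.0921
slope [0.0056 0.0504] flange z med 0.0498
```

The flange top has dropped 4 mm to z≈0.050 with no slope, so the die is seated while the lever is up. I back off a little and lift clear.

{"method": "send_rows", "body": {
  "steps": [
    {"translation":[0,-0.2,0],"delta_rot":[0,0,0],"jaw":3.2},
    {"translation":[0,-0.45,0],"delta_rot":[0,0,0],"jaw":3.2},
    {"translation":[0,-0.45,0],"delta_rot":[0,0,0],"jaw":3.4},
    {"translation":[0,-0.45,-0.5],"delta_rot":[0,0,0],"jaw":3.6},
    {"translation":[0,-0.45,-1.5],"delta_rot":[0,0,0],"jaw":3.6},
    {"translation":[0,-0.45,-3],"delta_rot":[0,0,0],"jaw":3.6},
    {"translation":[0,-0.45,-5],"delta_rot":[0,0,0],"jaw":3.6},
    {"translation":[0,-0.45,-8],"delta_rot":[0,0,0],"jaw":3.6}
  ]
}}

```text
time: 15.45
tool_pos: [0.5269, 0.0882, 0.162]
tool_rot: [-0.001, 0.009, 1.0, -0.0]
contact_force: [-0.4, -0.1, 0.1]
gripper_width: 0.423
grasp_force: 0.0
```

{"method": "send_rows", "body": {
  "steps": [
    {"translation":[0,0,-4],"delta_rot":[0,0,0],"jaw":6},
    {"translation":[0,0,-8],"delta_rot":[0,0,0],"jaw":6},
    {"translation":[0,0,-12],"delta_rot":[0,0,0],"jaw":6},
    {"translation":[0,0,-16],"delta_rot":[0,0,0.14],"jaw":6},
    {"translation":[0,0,-20],"delta_rot":[0,0,0.28],"jaw":6},
    {"translation":[0,0,-23],"delta_rot":[0,0,0.42],"jaw":6},
    {"translation":[0,0,-23],"delta_rot":[0,0,0.56],"jaw":6},
    {"translation":[0,0,-23],"delta_rot":[0,0,0.7],"jaw":6}
  ]
}}

```text
time: 16.25
tool_pos: [0.5279, 0.0883, 0.3953]
tool_rot: [0.003, 0.354, 0.935, 0.001]
contact_force: [-0.8, 0.0, 0.2]
gripper_width: 0.704
grasp_force: 0.0
```

```bash
python3 die.py
python3 - <<'E'
from h import *
for n,(u,v) in(('scene',(474,72)),('side',(310,37))):
    f=cam(n);P=pts(f);g=P[v-14:v+15,u-16:u+17].reshape(-1,3);b=f['pixels'][v-14:v+15,u-16:u+17].max(2).ravel()
    k=(b<60)&(abs(g[:,2]-.32)<.04)&(abs(g[:,0]-.53)<.05)
    print(n,k.sum(),np.percentile(g[k],[2,50,98],axis=0).round(4).tolist())
print(state()['joint_pos'])
E
```

```text
[0.5279 0.0883 0.3953] [[-0.7488, 0.6627, 0.0055], [0.6627, 0.7489, 0.0002], [-0.004, 0.0038, -1.0]]
side 566 press x lo/hi 0.0048 0.056 lateral -0.0251 0.0232 z 0.0425 0.0899
slope [0.0558 0.0483] flange z med 0.0498
scene 555 press x lo/hi 0.0033 0.0609 lateral -0.0334 0.0125 z 0.0445 0.0896
slope [0.0018 0.0504] flange z med 0.0498
scene 412 [[0.5176, 0.2336, 0.3104], [0.5404, 0.24, 0.3244], [0.5461, 0.2569, 0.3336]]
side 241 [[0.5159, 0.2345, 0.3097], [0.5304, 0.2383, 0.3238], [0.5432, 0.2492, 0.3338]]
[ 2.65552925e-02 -2.07914028e-01  1.61906746e+00  2.02271642e-05
  1.72941709e+00 -8.28389089e-01]
```

The die stays seated. The knob centre is about (0.531,0.2475,0.3195), which matches the lever geometry. I finish turning the wrist.

{"method": "send_rows", "body": {
  "steps": [
    {"translation":[0,0,0],"delta_rot":[0,0,0.13],"jaw":6},
    {"translation":[0,0,0],"delta_rot":[0,0,0.26],"jaw":6},
    {"translation":[0,0,0],"delta_rot":[0,0,0.39],"jaw":6},
    {"translation":[0,0,0],"delta_rot":[0,0,0.52],"jaw":6},
    {"translation":[0,0,0],"delta_rot":[0,0,0.65],"jaw":6},
    {"translation":[0,0,0],"delta_rot":[0,0,0.78],"jaw":6},
    {"translation":[0,0,0],"delta_rot":[0,0,0.87],"jaw":6},
    {"translation":[0,0,0],"delta_rot":[0,0,0.87],"jaw":6}
  ]
}}

```text
time: 17.25
tool_pos: [0.5275, 0.0882, 0.3914]
tool_rot: [-0.0, 0.713, 0.701, -0.0]
contact_force: [0.2, 0.1, -0.9]
gripper_width: 0.706
grasp_force: 0.0
```

{"method": "send_rows", "body": {
  "steps": [
    {"translation":[4,0,0],"delta_rot":[0,0,0],"jaw":6},
    {"translation":[8,0,0],"delta_rot":[0,0,0],"jaw":6},
    {"translation":[12,0.1,0],"delta_rot":[0,0,0],"jaw":6},
    {"translation":[15.9,0.1,0],"delta_rot":[0,0,0],"jaw":6},
    {"translation":[15.9,0.1,0],"delta_rot":[0,0,0],"jaw":6},
    {"translation":[15.9,0.1,0],"delta_rot":[0,0,0],"jaw":6},
    {"translation":[15.9,0.1,1],"delta_rot":[0,0,0],"jaw":6},
    {"translation":[15.9,0.1,2],"delta_rot":[0,0,0],"jaw":6}
  ]
}}

```text
time: 18.05
tool_pos: [0.5317, 0.2461, 0.3709]
tool_rot: [0.0, 0.714, 0.7, 0.0]
contact_force: [-0.4, 0.4, 0.7]
gripper_width: 0.701
grasp_force: 0.0
```

Run:
```python
from h import *
f=cam('side');cv2.imwrite('pics/g.png',f['pixels'][0:240,160:480].repeat(2,0).repeat(2,1))
p,R=tool();print(p,R.round(4))
```

```text
[0.53100014 0.24590677 0.36805892] [[ 0.0189  0.9998 -0.0035]
 [ 0.9998 -0.0189 -0.0012]
 [-0.0013 -0.0034 -1.    ]]
```

View pics/g.png

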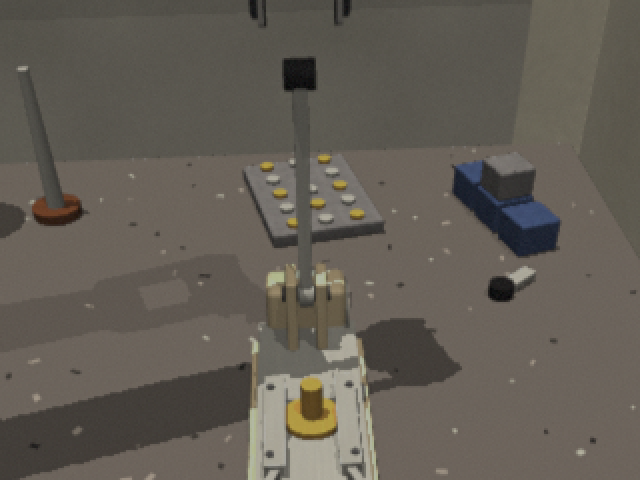

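The image shows the fingers above and either side of the knob at (299,73), with the die in the pocket at (311,405). I descend and grip the knob's end faces.

{"method": "send_rows", "body": {
  "steps": [
    {"translation":[0.1,0,2],"delta_rot":[0,0,0],"jaw":6},
    {"translation":[0.1,0,4],"delta_rot":[0,0,0],"jaw":6},
    {"translation":[0.1,0,5.3],"delta_rot":[0,0,0],"jaw":6},
    {"translation":[0.1,0,5.3],"delta_rot":[0,0,0],"jaw":5},
    {"translation":[0.1,0,5.3],"delta_rot":[0,0,0],"jaw":4},
    {"translation":[0.1,0,5.3],"delta_rot":[0,0,0],"jaw":2.5},
    {"translation":[0.1,0,5.3],"delta_rot":[0,0,0],"jaw":2.5},
    {"translation":[0.1,0,5.3],"delta_rot":[0,0,0],"jaw":2.5}
  ]
}}

```text
time: 18.9
tool_pos: [0.5298, 0.2481, 0.3198]
tool_rot: [-0.001, 0.713, 0.701, -0.002]
contact_force: [-9.3, -1.4, 2.9]
gripper_width: 0.337
grasp_force: 64.3
```

{"method": "send_rows", "body": {
  "steps": [
    {"translation":[-1.55,-0.1,-0.11],"delta_rot":[0,0,0],"jaw":2.5},
    {"translation":[-3.11,-0.1,-0.12],"delta_rot":[0,0,0],"jaw":2.5},
    {"translation":[-4.66,-0.1,-0.02],"delta_rot":[0,0,0],"jaw":2.5},
    {"translation":[-6.21,-0.1,0.19],"delta_rot":[0,0,0],"jaw":2.5},
    {"translation":[-7.73,-0.1,0.51],"delta_rot":[0,0,0],"jaw":2.5},
    {"translation":[-9.23,-0.1,0.93],"delta_rot":[0,0,0],"jaw":2.5},
    {"translation":[-10.7,-0.1,1.46],"delta_rot":[0,0,0],"jaw":2.5},
    {"translation":[-12.12,-0.1,2.09],"delta_rot":[0,0,0],"jaw":2.5}
  ]
}}

```text
time: 19.7
tool_pos: [0.5275, 0.1287, 0.2993]
tool_rot: [-0.002, 0.713, 0.701, 0.002]
contact_force: [-5.9, 4.8, 1.6]
gripper_width: 0.338
grasp_force: 62.8
```

{"method": "send_rows", "body": {
  "steps": [
    {"translation":[-1.38,-0.05,0.73],"delta_rot":[0,0,0],"jaw":2.5},
    {"translation":[-2.7,-0.05,1.55],"delta_rot":[0,0,0],"jaw":2.5},
    {"translation":[-3.96,-0.05,2.46],"delta_rot":[0,0,0],"jaw":2.5},
    {"translation":[-5.16,-0.05,3.46],"delta_rot":[0,0,0],"jaw":2.5},
    {"translation":[-6.28,-0.05,4.54],"delta_rot":[0,0,0],"jaw":2.5},
    {"translation":[-7.32,-0.05,5.69],"delta_rot":[0,0,0],"jaw":2.5},
    {"translation":[-8.28,-0.05,6.92],"delta_rot":[0,0,0],"jaw":2.5},
    {"translation":[-9.16,-0.05,8.21],"delta_rot":[0,0,0],"jaw":2.5}
  ]
}}

```text
time: 20.5
tool_pos: [0.5257, 0.035, 0.218]
tool_rot: [-0.0, 0.713, 0.701, -0.0]
contact_force: [-8.1, -3.1, 8.5]
gripper_width: 0.335
grasp_force: 70.7
```

{"method": "send_rows", "body": {
  "steps": [
    {"translation":[-0.78,-0.05,1.35],"delta_rot":[0,0,0],"jaw":2.5},
    {"translation":[-1.46,-0.05,2.75],"delta_rot":[0,0,0],"jaw":2.5},
    {"translation":[-2.05,-0.05,4.19],"delta_rot":[0,0,0],"jaw":2.5},
    {"translation":[-2.53,-0.05,5.67],"delta_rot":[0,0,0],"jaw":2.5},
    {"translation":[-2.91,-0.05,7.18],"delta_rot":[0,0,0],"jaw":2.5},
    {"translation":[-3.15,-0.05,8.5],"delta_rot":[0,0,0],"jaw":2.5},
    {"translation":[-3.29,-0.05,9.6],"delta_rot":[0,0,0],"jaw":2.5},
    {"translation":[-3.34,-0.05,10.26],"delta_rot":[0,0,0],"jaw":2.5}
  ]
}}

```text
time: 21.3
tool_pos: [0.5251, 0.0005, 0.114]
tool_rot: [0.0, 0.714, 0.701, -0.001]
contact_force: [-7.9, -7.6, 6.2]
gripper_width: 0.337
grasp_force: 86.4
```

{"method": "send_rows", "body": {
  "steps": [
    {"translation":[-0.1,-0.05,0.3],"delta_rot":[0,0,0],"jaw":2.5},
    {"translation":[-0.15,-0.05,0.6],"delta_rot":[0,0,0],"jaw":2.5},
    {"translation":[-0.2,-0.05,0.9],"delta_rot":[0,0,0],"jaw":2.5},
    {"translation":[-0.2,-0.05,1.1],"delta_rot":[0,0,0],"jaw":2.5},
    {"translation":[-0.2,-0.05,1.2],"delta_rot":[0,0,0],"jaw":2.5},
    {"translation":[-0.2,-0.05,1.3],"delta_rot":[0,0,0],"jaw":2.5},
    {"translation":[-0.2,-0.05,1.3],"delta_rot":[0,0,0],"jaw":2.5},
    {"translation":[-0.2,-0.05,1.3],"delta_rot":[0,0,0],"jaw":2.5}
  ]
}}

```text
time: 22.1
tool_pos: [0.525, -0.0002, 0.1013]
tool_rot: [0.0, 0.713, 0.701, 0.0]
contact_force: [-4.5, -3.0, 5.6]
gripper_width: 0.342
grasp_force: 87.4
```

```bash
cat > lev.py <<'E'
from h import *
for n in('side','scene'):
    f=cam(n);P=pts(f)
    m=(abs(P[...,0]-.529)<.006)&(P[...,1]>.03)&(P[...,1]<.19)&(P[...,2]>.093)&(P[...,2]<.16)
    q=P[m]
    if len(q)>20:
        bins=[(round(y,2),round(np.percentile(q[abs(q[:,1]-y)<.008][:,2],80),4)) for y in np.arange(.04,.19,.02) if (abs(q[:,1]-y)<.008).sum()>5];print(n,bins, 'angle',np.polyfit(*np.array(bins).T,1)[0])
print(state()['contact_force'],state()['tool_pos'])
E
python3 lev.py
```

```text
scene [(np.float64(0.04), np.float64(0.1189)), (np.float64(0.06), np.float64(0.1226)), (np.float64(0.08), np.float64(0.1213)), (np.float64(0.1), np.float64(0.1198)), (np.float64(0.12), np.float64(0.1181)), (np.float64(0.14), np.float64(0.1172)), (np.float64(0.16), np.float64(0.1161)), (np.float64(0.18), np.float64(0.1141))] angle -0.047678571428571424
[-4.64885891 -2.33399626  4.23259161] [ 5.25032443e-01 -2.59250596e-04  1.01318299e-01]
```

{"method": "send_rows", "body": {
  "steps": [
    {"translation":[-0.05,-0.05,0.2],"delta_rot":[0,0,0],"jaw":2.5},
    {"translation":[-0.05,-0.05,0.4],"delta_rot":[0,0,0],"jaw":2.5},
    {"translation":[-0.05,-0.05,0.6],"delta_rot":[0,0,0],"jaw":2.5},
    {"translation":[-0.05,-0.05,0.7],"delta_rot":[0,0,0],"jaw":2.5},
    {"translation":[-0.05,-0.05,0.8],"delta_rot":[0,0,0],"jaw":2.5},
    {"translation":[-0.05,-0.05,0.8],"delta_rot":[0,0,0],"jaw":2.5},
    {"translation":[-0.05,-0.05,0.8],"delta_rot":[0,0,0],"jaw":2.5},
    {"translation":[-0.05,-0.05,0.8],"delta_rot":[0,0,0],"jaw":2.5}
  ]
}}

```text
time: 23.0
tool_pos: [0.525, -0.0004, 0.0929]
tool_rot: [0.001, 0.714, 0.7, 0.001]
contact_force: [-1.3, -1.4, 4.8]
gripper_width: 0.341
grasp_force: 87.9
```

```bash
python3 lev.py
```

```text
scene [(np.float64(0.04), np.float64(0.1144)), (np.float64(0.06), np.float64(0.1165)), (np.float64(0.08), np.float64(0.116)), (np.float64(0.1), np.float64(0.1151)), (np.float64(0.12), np.float64(0.1146)), (np.float64(0.14), np.float64(0.1138)), (np.float64(0.16), np.float64(0.1132)), (np.float64(0.18), np.float64(0.1125))] angle -0.02196428571428565
[-3.1957415  -1.29876424  4.49159267] [ 5.25044737e-01 -4.55595304e-04  9.28956593e-02]
```

{"method": "send_rows", "body": {
  "steps": [
    {"translation":[0,-0.05,0.2],"delta_rot":[0,0,0],"jaw":2.5},
    {"translation":[0,-0.05,0.4],"delta_rot":[0,0,0],"jaw":2.5},
    {"translation":[0,-0.05,0.5],"delta_rot":[0,0,0],"jaw":2.5},
    {"translation":[0,-0.05,0.6],"delta_rot":[0,0,0],"jaw":2.5},
    {"translation":[0,-0.05,0.7],"delta_rot":[0,0,0],"jaw":2.5},
    {"translation":[0,-0.05,0.7],"delta_rot":[0,0,0],"jaw":2.5},
    {"translation":[0,-0.05,0.7],"delta_rot":[0,0,0],"jaw":2.5},
    {"translation":[0,-0.05,0.7],"delta_rot":[0,0,0],"jaw":2.5}
  ]
}}

```text
time: 23.9
tool_pos: [0.525, -0.0003, 0.0857]
tool_rot: [0.001, 0.714, 0.701, 0.001]
contact_force: [4.3, 2.2, 4.5]
gripper_width: 0.34
grasp_force: 88.6
```

```bash
python3 lev.py
```

```text
scene [(np.float64(0.04), np.float64(0.1108)), (np.float64(0.06), np.float64(0.1116)), (np.float64(0.08), np.float64(0.1114)), (np.float64(0.1), np.float64(0.1112)), (np.float64(0.12), np.float64(0.1114)), (np.float64(0.14), np.float64(0.1112)), (np.float64(0.16), np.float64(0.1115)), (np.float64(0.18), np.float64(0.1115))] angle 0.002380952380952477
[4.68782839 2.31099095 5.7212866 ] [ 5.25008109e-01 -3.08277460e-04  8.56809484e-02]
```

The lever is level. I give it a small final press against the stop, then open and withdraw.

{"method": "send_rows", "body": {
  "steps": [
    {"translation":[0,0,0.1],"delta_rot":[0,0,0],"jaw":2.5},
    {"translation":[0,0,0.2],"delta_rot":[0,0,0],"jaw":2.5},
    {"translation":[0,0,0.2],"delta_rot":[0,0,0],"jaw":2.5},
    {"translation":[0,0,0.2],"delta_rot":[0,0,0],"jaw":3.2},
    {"translation":[0,0,0.1],"delta_rot":[0,0,0],"jaw":4},
    {"translation":[0,0,0],"delta_rot":[0,0,0],"jaw":4.6},
    {"translation":[0,0,0],"delta_rot":[0,0,0],"jaw":4.6},
    {"translation":[0,0,0],"delta_rot":[0,0,0],"jaw":4.6}
  ]
}}

```text
time: 24.8
tool_pos: [0.5228, -0.0005, 0.0839]
tool_rot: [-0.001, 0.713, 0.701, -0.001]
contact_force: [-0.0, 0.2, 0.0]
gripper_width: 0.537
grasp_force: 0.0
```

{"method": "send_rows", "body": {
  "steps": [
    {"translation":[0,0,-1],"delta_rot":[0,0,0],"jaw":4.6},
    {"translation":[0,0,-2],"delta_rot":[0,0,0],"jaw":4.6},
    {"translation":[0,0,-4],"delta_rot":[0,0,0],"jaw":4.6},
    {"translation":[0,0,-7],"delta_rot":[0,0,0],"jaw":4.6},
    {"translation":[0,0,-11],"delta_rot":[0,0,0],"jaw":4.6},
    {"translation":[0,0,-15],"delta_rot":[0,0,0],"jaw":4.6},
    {"translation":[0,0,-15],"delta_rot":[0,0,0],"jaw":4.6},
    {"translation":[0,0,-15],"delta_rot":[0,0,0],"jaw":4.6}
  ]
}}

```text
time: 25.6
tool_pos: [0.5245, -0.0006, 0.2374]
tool_rot: [0.002, 0.713, 0.701, 0.001]
contact_force: [-0.2, 0.8, -0.6]
gripper_width: 0.537
grasp_force: 0.0
```

```bash
python3 lev.py; python3 die.py
python3 - <<'E'
from h import *
cv2.imwrite('pics/z.png',cam('scene')['pixels'])
E
```

```text
side [(np.float64(0.04), np.float64(0.112)), (np.float64(0.06), np.float64(0.1116)), (np.float64(0.08), np.float64(0.1116)), (np.float64(0.1), np.float64(0.1118)), (np.float64(0.12), np.float64(0.1116)), (np.float64(0.14), np.float64(0.1118)), (np.float64(0.16), np.float64(0.1115)), (np.float64(0.18), np.float64(0.1117))] angle -0.0013095238095238329
scene [(np.float64(0.04), np.float64(0.1108)), (np.float64(0.06), np.float64(0.1109)), (np.float64(0.08), np.float64(0.1109)), (np.float64(0.1), np.float64(0.1109)), (np.float64(0.12), np.float64(0.1105)), (np.float64(0.14), np.float64(0.1112)), (np.float64(0.16), np.float64(0.1108)), (np.float64(0.18), np.float64(0.1113))] angle 0.002083333333333404
[ 0.01544271 -0.63125652  0.171019  ] [ 5.22959749e-01 -3.67019025e-04  2.33949492e-01]
[ 5.230e-01 -4.000e-04  2.339e-01] [[0.018, 0.9998, -0.0014], [0.9998, -0.018, 0.0001], [0.0001, -0.0014, -1.0]]
side 215 press x lo/hi -0.0549 0.0595 lateral -0.0252 0.0238 z 0.043 0.1084
slope [0.0198 0.0489] flange z med 0.0497
scene 487 press x lo/hi 0.0029 0.0601 lateral -0.0276 0.0121 z 0.0466 0.0915
slope [0.0034 0.0509] flange z med 0.0499
```

View pics/z.png

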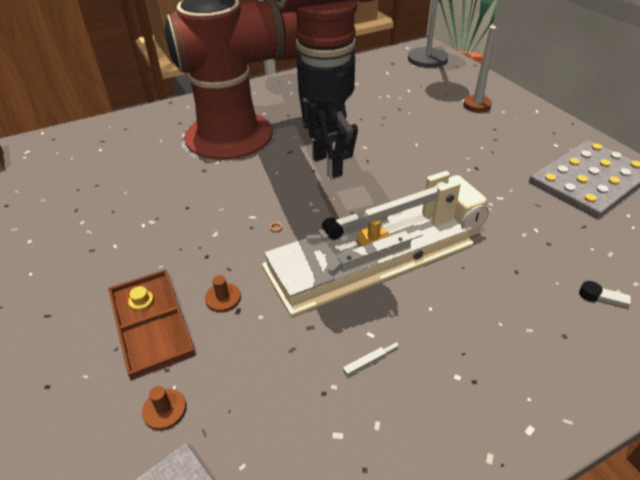

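The image shows the lever level over the seated die at (375,232), the gripper clear, and the small die, punch and ring blank untouched.

```bash
python3 -c "
from plant import *
print(job_done())"
```

```text
the job is handed in; nothing more can be done
None
```

The job is handed in: my last measurements show the wide brass die lying flat in the pocket, the lever fully down and released, the gripper clear, and the small die, punch and ring blank untouched; the hand-in returned no verdict.

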